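# Refit the axle of a spice carousel

## Robot

A 7-joint arm with a two-finger parallel gripper is mounted at the origin on a cart in front of the work surface, level with it; the furniture and walls round the work are solid. World frame = base frame: x ahead of the robot, y to its left, z up, the work surface at z = 0. Lengths are in m, angles in rad, forces in N, time in s.
With the tool pointing down it reaches from about 0.4 to 0.875 m from the base axis. Payload 19.3 kg.
Tool frame: the origin (TCP) lies between the finger pads; the fingertips stand bot.tcp_to_tips ahead of it and the grasp point (between the pads) is the TCP (bot.tcp_to_tips is the distance from the TCP to the fingertips, in m); z points along the fingers, y is the line along which they close (so a half turn about z gives the same grasp; the last joint's range is limited). The gripper opens to 85 mm and grips with 20 to 120 N. Pads are 22 mm wide; open, the fingers measure 114 mm over their backs; the gripper's body (76 mm by 85 mm) begins 54 mm behind the grasp point. The pads swing forward as they close: fully open they stand 13 mm farther back than shut.
Start: joints at [-1.197, 0.521, -0.036, 1.599, 0.021, 1.021, -0.113], TCP at [0.268, 0.564, 0.25] pointing down, gripper open.
Joint ranges: [-2.91, 2.91], [-0.3, 2.13], [-1.5, 1.42], [0.17, 2.43], [-1.26, 4.41], [0.16, 1.93], [-2.52, 2.52]. Speed limits (rad/s): [1.89, 1.89, 2.39, 2.39, 3.01, 3.01, 3.01].

## Interface

Orientations are given as [roll, pitch, yaw] about the fixed x, y, z axes, in that order (R = Rz(yaw) Ry(pitch) Rx(roll)).
In Python, from workcell import telemetry, grab_frame, bot gives the robot as it stands. The module is installed in compiled form; this text tells all that it offers.
- The arm moves only by the shell command python3 -m crank 'ROWS' [FORCE]. ROWS is text: rows parted by semicolons, each of 7 numbers parted by spaces: the finger opening in m, from 0 to 0.0854, then the shift along the tool's x, y, z in m, then the turn, a rotation vector about the tool's x, y, z in degrees. A call has exactly 8 rows; each row shifts and turns the commanded pose from where the row before left it, along the tool's axes as they then stand; what a row does not reach is not made up. A row lasts 1/12 s, in which the tool goes at most 41.7 mm and 7.16 degrees, less where a joint would pass 70% of its speed; a pose out of reach is approached as far as the arm can. A call with a gripper value outside its range is refused whole. The fingers move at their own pace and stop on an object; FORCE is the grip in N (left out, the last holds). Time passes only in rows, so rows that do not move let the fingers close, or fill a call up. It gives the time, the measured TCP pose, the force, the opening and the grip force at its end, in the units of the state.
- telemetry.observe(): the state, without advancing time (a new reading comes with each control period).
- grab_frame(name): name is "scene" or "top" or "wrist"; returns a dict with "pixels" (384x512x3 uint8, red, green, blue), "depth" (384x512 float32, m along the optical axis (not along the pixel's ray), 0 where there is no reading), "vertical_fov" (degrees; the focal length in pixels is half the picture's height over the tangent of half this angle, whatever the lens; pixels are square), "cx", "cy" (the principal point, pixels), "R" (3x3) and "t" (3): a world point X has camera coordinates R X + t; the wrist camera has in their place "hand_eye" (4x4, takes a point from camera to tool coordinates, whose origin is the TCP and whose axes are the flange's). Camera axes: x right, y down, z forward; pixel columns grow to the right and rows downward; lengths in m; the calibration is good to about 2 mm. A picture is of the moment at which its call begins: read the wrist's pose just before it.
- bot.job_done(): hands the job in; it is judged then, once.
The state is a dict: "clock": time; "qpos": joint angles; "qd": joint speeds; "joint_efforts": joint torques, N m; "position": TCP position; "tool_rot": TCP orientation; "force": force on the tool from outside, world axes, zero at the start; "moment": the same for the moment, N m; "grip_width": finger opening in m; "finger_force": force on a finger pad.
Only numpy, scipy, OpenCV 4.12 (cv2) and the standard library are available. Lean on these libraries where they do the work, as an engineer would, in place of code of your own. Each camera call takes 0.05 s, during which the arm holds its last target. There are 200 camera calls.

## Task

The spice carousel has been set back on its hidden foot after cleaning, only roughly centred, and its axle stands on the worktop beside it. Take the axle by its knob, lower the shaft down through the hub and, keeping hold of it, feel around gently on the foot until the tip drops into the blind socket; then press it home until its cap sits flush on the hub all round, and let go. Never force it: a firm hand's push, no more; leave the jars standing in their bays and everything else where it is.

Things in the scene. Friction and masses are not known exactly. Their poses are not given: they have to be found in the camera images.
- carousel: Spice carousel, loose: round wooden tray 216 mm across, 31 mm high rim, six bays between low fins, wooden hub tube in the middle; caps of the spice jars in its bays 99 mm above the worktop. It rides, free to slide and turn, on a slippery plastic foot (84 mm disc, 20 mm thick, fixed to the worktop) fully hidden under it. Origin: centre of the tray's underside, 3 mm above the worktop; z up.
- hub_mouth (a point): Centre of the hub tube's top rim, 95 mm above the worktop; z up along the hub. Tube 60 mm wide outside (64 at the rim), bore 46 mm wide, straight down to the hidden foot's top.
- hub_floor (a point): Where the hub's axis meets the foot's top, 20 mm above the worktop. In the foot is a blind round socket, 24 mm wide, slightly chamfered, 16 mm deep. The tray was set down by eye, so the socket's centre is 6 to 9 mm off this point in an unknown direction, wholly inside the bore.
- axle: The carousel's axle, loose, about 0.2 kg, standing upright on the worktop on its tip. Wooden cap: flange 66 mm wide, 6 mm thick. Origin: centre of the flange's underside (the face that seats on the hub's rim), 89 mm above the shaft's tip; z up along the axle.
- axle_knob (a point): Where to grip the axle: in the round wooden knob on top of the flange, 30 mm wide, from 6 to 37 mm above the flange's underside. This point is on the axis, 25 mm above the flange's underside, 114 mm above the tip.
- axle_shaft: Polished steel shaft, fixed in the cap. Origin: centre of its flat tip; z up. 22 mm wide for 69 mm (2 mm bevel at the tip), then a taper to 44 mm at the flange. Tip on the foot beside the socket: cap 14 mm off the hub. In the socket it sinks till the flange seats, tip 6 mm above the worktop; the taper meanwhile slides the tray sideways until centred on the axle (10 to 20 N of push).
- jar_a: Glass spice jar with a black cap, 42 mm wide, 90 mm high, standing loose in a bay of the carousel. Origin: centre of its underside; z up.
- jar_b: Glass spice jar with a black cap, 42 mm wide, 90 mm high, standing loose in a bay of the carousel. Origin: centre of its underside; z up.
- jar_c: Glass spice jar with a black cap, 42 mm wide, 90 mm high, standing loose in a bay of the carousel. Origin: centre of its underside; z up.
- jar_d: Glass spice jar with a black cap, 42 mm wide, 90 mm high, standing loose in a bay of the carousel. Origin: centre of its underside; z up.
- jar_honey: Bystander: glass food jar with a yellowish lid, 63 mm wide, 94 mm high, loose on the worktop. Origin: centre of its underside; z up.
- timer: Bystander: twist kitchen timer, 66 mm wide, 60 mm high, loose on the worktop. Origin: centre of its underside; z up.
- mug: Bystander: striped mug, 86 mm wide (120 with handle), 90 mm high, loose on the worktop. Origin: centre of its underside; z up.
Mind the look-alikes: they are no part of the job. Leave any turquoise look-alike of the axle alone. Leave any purple look-alike of the jar_d alone.

How it is judged:
By the outcome, as a careful person would: the job done as asked, in the order asked, and still so for the second after the job is handed in, with the robot touching nothing.
It also fails if it takes over 67 s, if anything falls off the work surface, if the arm or the gripper's body presses on something with over 40 N, if the wrist force passes 120 N, or if a joint passes its speed limit or range.

## Working session

There is one attempt and no reset: what is moved stays moved. The work goes in short steps, Python scripts to look and compute and a shell command to move; the robot and the scene stay as the last step left them, time stands still between calls to the robot, and variables do not carry over. Pictures are saved under pics/ and viewed, at most 10 in all, crops included, and the job is handed in when it is done.

```bash
mkdir -p pics
python3 - <<'E'
from workcell import telemetry, grab_frame, bot
import cv2, numpy as np
s=telemetry.observe(); print({k:np.round(v,3).tolist() for k,v in s.items()}, bot.tcp_to_tips)
ims=[]
for n in("scene","top"):
    f=grab_frame(n); np.savez(n+'.npz',**f)
    ims.append(f['pixels']); print(n,f['vertical_fov'],f['cx'],f['cy'],np.round(f['R'],3).tolist(),f['t'])
    cv2.imwrite(f'pics/{n}.png',f['pixels'][...,::-1])
E
```

```text
{'clock': 0.0, 'qpos': [-1.197, 0.522, -0.036, 1.6, 0.021, 1.021, -0.113], 'qd': [-0.0, -0.001, -0.002, -0.003, -0.001, -0.001, 0.001], 'joint_efforts': [0.002, -92.71, 1.982, -36.995, 0.018, 0.008, -0.0], 'position': [0.268, 0.564, 0.25], 'tool_rot': [-3.14, 0.0, 2.698], 'force': [-0.022, -0.229, 0.5], 'moment': [-0.003, 0.017, 0.03], 'finger_force': 0.0, 'grip_width': 0.086} 0.019
scene 45.3078765933519 256.29612950165216 188.14528312283758 [[-0.462, 0.887, 0.004], [0.661, 0.347, -0.665], [-0.591, -0.305, -0.747]] [ 0.23635599 -0.2942041   1.66948547]
top 57.97443022742411 261.43752101454106 191.133326485359 [[-0.002, -1.0, -0.007], [-0.994, 0.003, -0.109], [0.109, 0.007, -0.994]] [-0.00847468  0.53884991  0.90676622]
```

View pics/top.png

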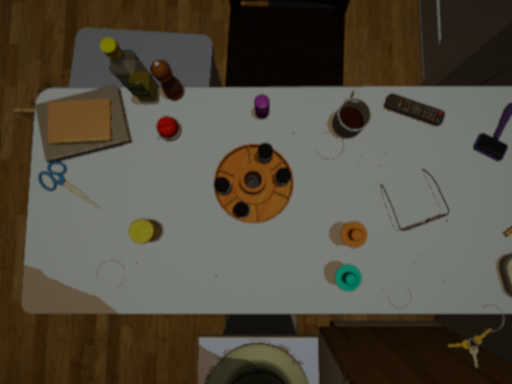

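View pics/scene.png

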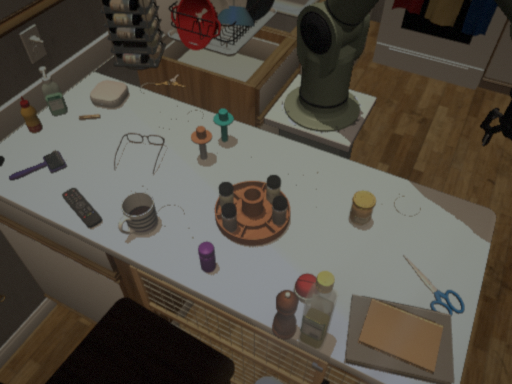

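The top view shows the carousel with its hub at about (253,180) and four jars around it. The orange axle is at (353,235), with the turquoise decoy at (348,278) just nearer the robot. The scene view confirms this: axle (202,140), decoy (223,125), carousel (253,210).

```bash
cat > h.py <<'E'
import numpy as np, cv2
from scipy.spatial.transform import Rotation as Ro
def cloud(f,st=None):
    d=f['depth'].astype(float); h,w=d.shape; F=h/2/np.tan(np.radians(float(f['vertical_fov']))/2)
    v,u=np.mgrid[:h,:w]; P=np.stack([(u-f['cx'])/F*d,(v-f['cy'])/F*d,d],-1)
    if 'hand_eye' in f:
        T=f['hand_eye']; P=P@T[:3,:3].T+T[:3,3]
        W=P@Ro.from_euler('xyz',st['tool_rot']).as_matrix().T+st['position']
    else: W=(P-f['t'])@f['R']
    W[d==0]=np.nan
    return W
def circ(p):
    (c,r)=cv2.minEnclosingCircle(p.astype(np.float32)*1000); return np.round(c,1),round(r,1)
E
python3 - <<'E'
from h import *
for n in('top','scene'):
    f=dict(np.load(n+'.npz')); W=cloud(f); hsv=cv2.cvtColor(f['pixels'],cv2.COLOR_RGB2HSV)
    H,S,V=[hsv[...,i] for i in range(3)]
    org=((H<16)|(H>174))&(S>110)&(V>50)
    z=W[...,2]
    for nm,box,lo,hi in([('axle flange',(325,205,380,258),.08,.106),('axle knob',(325,205,380,258),.112,.14),('hub',(236,163,270,197),.085,.105),('tray',(205,135,300,230),.02,.05),('turq',(325,260,375,300),.08,.106)] if n=='top' else [('axle flange',(180,115,214,165),.08,.106),('axle knob',(180,115,214,165),.112,.14),('hub',(225,170,280,225),.085,.105),('tray',(205,170,300,250),.02,.05)]):
        m=np.zeros(z.shape,bool); m[box[1]:box[3],box[0]:box[2]]=1
        m&=(z>lo)&(z<hi)
        if nm!='turq': m&=org
        p=W[m]; 
        if len(p)>3: print(n,nm,len(p),circ(p[:,:2]),np.round(np.median(p,0),4))
        else: print(n,nm,len(p))
f=dict(np.load('top.npz'));W=cloud(f)
m=(np.abs(W[...,2]-.099)<.012)&(f['pixels'].max(-1)<45)
k,l,s,c=cv2.connectedComponentsWithStats(m.astype(np.uint8))
for i in range(1,k):
    if s[i,4]>30: print('black',c[i],s[i,4],np.nanmedian(W[l==i],0).round(3))
E
```

```text
top axle flange 269 (array([ 423.9, -237.4]), 32.1) [ 0.4244 -0.2289  0.0962]
top axle knob 130 (array([ 423.4, -238.1]), 15.0) [ 0.4226 -0.2369  0.1265]
top hub 239 (array([560.9,  12.1]), 32.0) [0.5648 0.016  0.0961]
top tray 1088 (array([561.5,  12.6]), 106.6) [0.5612 0.0265 0.0291]
top turq 437 (array([ 318.7, -220.9]), 33.2) [ 0.3226 -0.2155  0.0961]
scene axle flange 144 (array([ 424.7, -238.6]), 32.4) [ 0.4325 -0.2301  0.0956]
scene axle knob 52 (array([ 425.4, -236.7]), 14.7) [ 0.427  -0.235   0.1252]
scene hub 210 (array([580.2,  12. ]), 52.6) [0.5646 0.0125 0.0951]
scene tray 942 (array([561.8,  11.2]), 109.2) [0.5858 0.0301 0.0281]
black [142.71  88.62] 100 [0.792 0.293 0.096]
black [168.53846154  82.33333333] 39 [0.814 0.228 0.096]
black [264.84065934 151.09340659] 182 [ 0.633 -0.019  0.1  ]
black [283.09782609 175.51630435] 184 [ 0.57  -0.064  0.1  ]
black [221.58695652 184.85869565] 184 [0.547 0.089 0.1  ]
black [240.75280899 209.32022472] 178 [0.487 0.041 0.1  ]
black [257.15862069 380.44827586] 145 [0.083 0.001 0.098]
```

```bash
python3 -m crank '0.085 0 0 0 0 0 6.9;0.085 0 0 0 0 0 6.9;0.085 0 0 0 0 0 6.9;0.085 0 0 0 0 0 6.9;0.085 -.039 -.005 0 0 0 0;0.085 -.039 -.005 0 0 0 0;0.085 -.039 -.005 0 0 0 0;0.085 -.039 -.005 0 0 0 0'
python3 -m crank '0.085 -.039 -.005 0 0 0 0;0.085 -.039 -.005 0 0 0 0;0.085 -.039 -.005 0 0 0 0;0.085 -.039 -.005 0 0 0 0;0.085 -.039 -.005 0 0 0 0;0.085 -.039 -.005 0 0 0 0;0.085 -.039 -.005 0 0 0 0;0.085 -.039 -.005 0 0 0 0'
python3 -m crank '0.085 -.026 -.029 0 0 0 0;0.085 -.026 -.029 0 0 0 0;0.085 -.026 -.029 0 0 0 0;0.085 -.026 -.029 0 0 0 0;0.085 -.026 -.029 0 0 0 0;0.085 -.026 -.029 0 0 0 0;0.085 -.026 -.029 0 0 0 0;0.085 0 0 0 0 0 0'
```

```text
clock: 0.77
position: [0.3466, 0.426, 0.25]
tool_rot: [-3.141, 0.0, 2.217]
force: [0.8, 0.5, 0.6]
grip_width: 0.0848
finger_force: 0.0
clock: 1.43
position: [0.5024, 0.1526, 0.2503]
tool_rot: [-3.142, -0.0, 2.216]
force: [1.3, 1.2, -1.0]
grip_width: 0.085
finger_force: 0.0
clock: 2.1
position: [0.4471, -0.1197, 0.2506]
tool_rot: [-3.14, 0.002, 2.208]
force: [-0.9, -0.2, -0.1]
grip_width: 0.0849
finger_force: 0.0
```

```bash
python3 -m crank '0.085 -.026 -.029 0 0 0 0;0.085 -.026 -.029 0 0 0 0;0.085 -.026 -.029 0 0 0 0;0.085 0 0 .02 0 0 0;0.085 0 0 .02 0 0 0;0.085 0 0 0 0 0 0;0.085 0 0 0 0 0 0;0.085 0 0 0 0 0 0'
cat > w.py <<'E'
from h import *
from workcell import telemetry, grab_frame
import sys
s=telemetry.observe(); f=grab_frame('wrist'); W=cloud(f,s)
cv2.imwrite('pics/'+sys.argv[1]+'.png',f['pixels'][...,::-1])
hsv=cv2.cvtColor(f['pixels'],cv2.COLOR_RGB2HSV);H,S,V=[hsv[...,i] for i in range(3)]
org=((H<18)|(H>172))&(S>90)&(V>30)
p=np.array(s['position']); print(p.round(4),np.round(s['tool_rot'],4),np.round(s['force'],1))
C=np.array([float(x)for x in sys.argv[2:4]])
for nm,lo,hi in(('flange/rim',.085,.105),('knob',.112,.14)):
    m=org&(W[...,2]>lo)&(W[...,2]<hi)&(np.hypot(W[...,0]-C[0],W[...,1]-C[1])<.06)
    if m.sum()>5:
        vv,uu=np.where(m); print(nm,m.sum(),circ(W[m][:,:2]),np.median(W[m],0).round(4),'uv',uu.min(),uu.max(),vv.min(),vv.max())
E
python3 w.py w1 .424 -.238
```

```text
clock: 2.77
position: [0.4269, -0.2275, 0.211]
tool_rot: [3.141, 0.0, 2.217]
force: [1.0, -0.6, 0.3]
grip_width: 0.0845
finger_force: 0.0
[ 0.4269 -0.2275  0.211 ] [3.1414e+00 3.0000e-04 2.2166e+00] [ 1.  -0.6  0.3]
flange/rim 2690 (array([ 421.2, -239.5]), 32.9) [ 0.4135 -0.2303  0.0951] uv 206 278 166 234
knob 1135 (array([ 421.6, -239.3]), 15.1) [ 0.4199 -0.2369  0.1256] uv 223 259 193 231
```

View pics/w1.png

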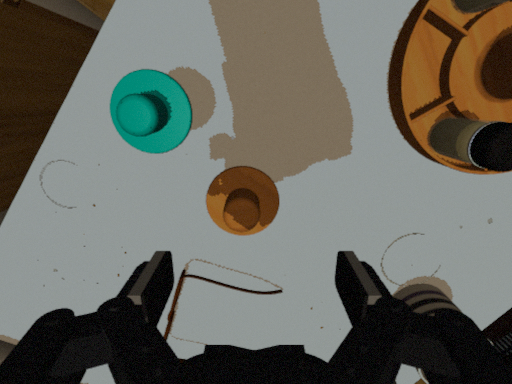

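The wrist view shows the axle between and ahead of the fingers at (243,200). The turquoise decoy is clear of them at (150,112).

```bash
python3 -m crank '0.06 -.006 -.0105 0 0 0 0;0.06 0 0 .02 0 0 0;0.06 0 0 .02 0 0 0;0.06 0 0 .02 0 0 0;0.06 0 0 .02 0 0 0;0.06 0 0 .012 0 0 0;0.06 0 0 0 0 0 0;0.06 0 0 0 0 0 0'
python3 -m crank '0 0 0 0 0 0 0;0 0 0 0 0 0 0;0 0 0 0 0 0 0;0 0 0 0 0 0 0;0 0 0 0 0 0 0;0 0 0 0 0 0 0;0 0 0 0 0 0 0;0 0 0 0 0 0 0' 60
python3 w.py w2 .4225 -.2388
```

```text
clock: 3.48
position: [0.4221, -0.2387, 0.1189]
tool_rot: [3.142, 0.0, 2.216]
force: [0.8, -0.1, 0.1]
grip_width: 0.0595
finger_force: 0.0
clock: 4.15
position: [0.4226, -0.2392, 0.1196]
tool_rot: [3.14, 0.002, 2.216]
force: [-0.4, 0.1, 12.6]
grip_width: 0.0281
finger_force: 58.2
[ 0.4226 -0.2392  0.1196] [3.1402e+00 2.1000e-03 2.2160e+00] [-0.4  0.1 12.6]
flange/rim 4157 (array([ 420.4, -238.7]), 32.3) [ 0.4082 -0.2239  0.0951] uv 199 309 193 253
knob 2955 (array([ 417.4, -234.2]), 27.6) [ 0.4185 -0.2361  0.1255] uv 201 308 239 300
```

View pics/w2.png

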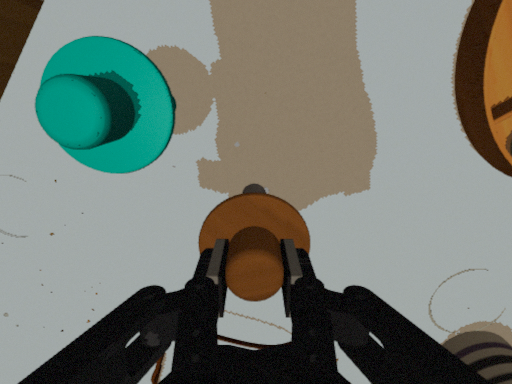

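The gripper has the knob squarely, at a width of 28 mm. Next I lift it.

```bash
python3 -m crank '0 0 0 -.004 0 0 0;0 0 0 -.01 0 0 0;0 0 0 -.02 0 0 0;0 0 0 -.024 0 0 0;0 0 0 -.024 0 0 0;0 0 0 -.024 0 0 0;0 0 0 -.02 0 0 0;0 0 0 -.005 0 0 0' 80
python3 -m crank '0 .007 .015 0 0 0 0;0 .0117 .0262 0 0 0 0;0 .0117 .0262 0 0 0 0;0 .0117 .0262 0 0 0 0;0 .0117 .0262 0 0 0 0;0 .0117 .0262 0 0 0 0;0 .0117 .0262 0 0 0 0;0 .0117 .0262 0 0 0 0'
python3 -m crank '0 .0117 .0262 0 0 0 0;0 .0117 .0262 0 0 0 0;0 .005 .011 0 0 0 0;0 0 0 0 0 0 0;0 0 0 0 0 0 0;0 0 0 0 0 0 0;0 0 0 0 0 0 0;0 0 0 0 0 0 0'
python3 w.py w3 .561 .012
python3 - <<'E'
from h import *
from workcell import grab_frame
for n in('top','scene'):
    f=grab_frame(n);W=cloud(f);z=W[...,2]
    hsv=cv2.cvtColor(f['pixels'],cv2.COLOR_RGB2HSV);H,S,V=[hsv[...,i] for i in range(3)]
    org=((H<16)|(H>174))&(S>110)&(V>50)
    d=np.hypot(W[...,0]-.561,W[...,1]-.012)
    for nm,m in(('flange',org&(z>.2)&(z<.24)&(d<.06)),('rim',org&(z>.085)&(z<.105)&(d<.05)),('tray',org&(z>.02)&(z<.05)&(d<.13)),('shaft',~org&(z>.12)&(z<.19)&(d<.05))):
        if m.sum()>5: print(n,nm,m.sum(),circ(W[m][:,:2]),np.median(W[m],0).round(4),'z',W[m][:,2].min().round(3),W[m][:,2].max().round(3))
    cv2.imwrite(f'pics/{n}2.png',cv2.resize(f['pixels'][100:300,150:350,::-1],(600,600)))
E
```

```text
clock: 4.87
position: [0.4225, -0.2393, 0.2529]
tool_rot: [3.139, 0.003, 2.216]
force: [-1.1, -0.9, -1.5]
grip_width: 0.0277
finger_force: 79.1
clock: 5.53
position: [0.527, -0.0471, 0.2493]
tool_rot: [-3.141, -0.0, 2.216]
force: [-0.5, -0.1, -1.4]
grip_width: 0.0277
finger_force: 79.2
clock: 6.2
position: [0.5601, 0.0114, 0.2494]
tool_rot: [-3.141, 0.0, 2.215]
force: [-0.4, -0.3, -1.5]
grip_width: 0.0278
finger_force: 79.2
[0.5601 0.0114 0.2494] [-3.1415e+00  1.0000e-04  2.2147e+00] [-0.4 -0.3 -1.5]
flange/rim 1090 (array([550. ,  27.1]), 44.6) [0.5466 0.0248 0.095 ] uv 224 289 127 198
top tray 28 (array([561.6, -84. ]), 42.0) [ 0.5531 -0.09    0.0343] z 0.02 0.039
scene flange 187 (array([562.7,  11.2]), 32.3) [0.5722 0.0199 0.2252] z 0.221 0.228
scene rim 199 (array([559.9,  13.5]), 33.5) [0.5632 0.0144 0.0944] z 0.085 0.1
scene tray 979 (array([560.4,  12.5]), 109.4) [0.5856 0.0307 0.028 ] z 0.02 0.05
scene shaft 131 (array([563.1,  13. ]), 11.0) [0.568  0.0171 0.1615] z 0.132 0.189
```

View pics/scene2.png

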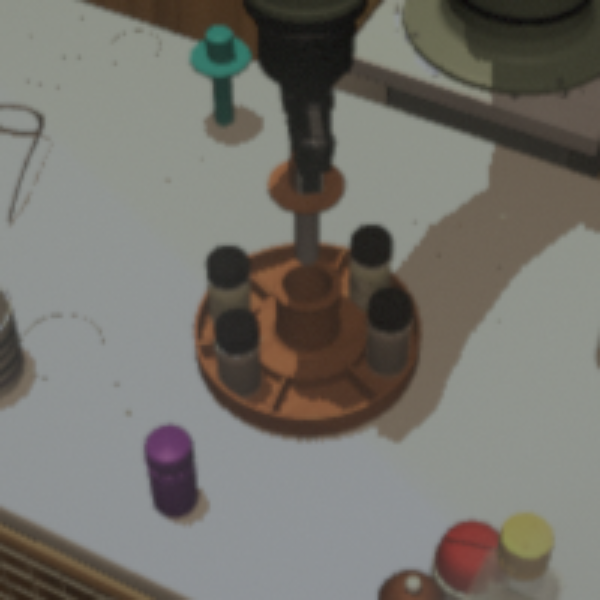

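The axle hangs upright over the hub. In this crop the shaft is at (307,235), the hub mouth at (308,285), and all four jars are standing. I'll check whether the first top-camera depth image already shows anything down the bore.

Run:
```python
from h import *
f=dict(np.load('top.npz'));W=cloud(f)
np.set_printoptions(linewidth=200)
print((W[168:194,242:265,2]*1000).round(0).astype(int))
m=np.zeros(W.shape[:2],bool);m[165:196,238:268]=1
z=W[...,2]
for lo,hi in((.016,.03),(-.01,.012)):
    q=m&(z>lo)&(z<hi);print(q.sum(),circ(W[q][:,:2]) if q.sum()>3 else '',W[q].mean(0).round(4))
```

```text
[[                  28                   28                   28                   25                   24                   27                   95                   99                   98
                   100                  100                   97                   95                   96                   98                   93                   29                   29
                    27                   29                   26                   26                   26]
 [                  27 -9223372036854775808                   27                   27                   97                   97                   95                   98                   98
                    95                   96                   93                   97                   95                   99                   98                   96                   97
                    26                   26                   27                   27                   28]
 [                  28                   28                   29                   99                   98              
[... 11113 characters left out ...]
            26                   28]
 [                  25                   27                   27                   27                   29                   30                   31                   31                   45
                    51                   56                   57                   58                   51                   45                   39                   32                   29
                    30                   29                   31                   25                   28]]
452 (array([566.3,  14.4]), 54.4) [0.5695 0.0135 0.0259]
72 (array([596.5,  14.5]), 43.3) [0.5743 0.0218 0.007 ]<stdin>:4: RuntimeWarning: invalid value encountered in cast
```

The socket shows up in the depth image. I'll cast those pixels onto the foot's top plane, along with the hub rim for reference.

Run:
```python
from h import *
f=dict(np.load('top.npz'));W=cloud(f);C=-f['R'].T@f['t']
z=W[...,2]
m=np.zeros(z.shape,bool);m[177:190,245:258]=1
m&=z<.0135
P=W[m];P=C+(P-C)*((.020-C[2])/(P[:,2]-C[2]))[:,None]
print(m.sum(),'area-diam',2e3*np.sqrt(m.sum()*( (C[2]-.02)/346.5)**2/np.pi),'centroid',P.mean(0).round(4),circ(P[:,:2]))
m=np.zeros(z.shape,bool);m[164:196,236:270]=1
m&=(z>.088)&(z<.106); P=W[m];P=C+(P-C)*((.095-C[2])/(P[:,2]-C[2]))[:,None]
print('rim',circ(P[:,:2]),P.mean(0).round(4))
```

```text
58 area-diam 23.307602381833153 centroid [0.5632 0.0187 0.02  ] (array([562.9,  18.6]), 11.7)
rim (array([560.8,  12.4]), 31.9) [0.561  0.0126 0.095 ]
```

```bash
python3 -m crank '0 0 0 .014 0 0 0;0 0 0 .014 0 0 0;0 0 0 .014 0 0 0;0 0 0 .014 0 0 0;0 0 0 .014 0 0 0;0 0 0 .014 0 0 0;0 0 0 .01 0 0 0;0 0 0 0 0 0 0'
python3 -m crank '0 .0012 .0017 .002 0 0 0;0 .0012 .0017 .002 0 0 0;0 .0012 .0017 .002 0 0 0;0 0 0 .001 0 0 0;0 0 0 .001 0 0 0;0 0 0 0 0 0 0;0 0 0 0 0 0 0;0 0 0 0 0 0 0'
```

```text
clock: 7.02
position: [0.5595, 0.0122, 0.1536]
tool_rot: [-3.139, -0.001, 2.216]
force: [-0.8, 0.9, -2.4]
grip_width: 0.0276
finger_force: 79.3
clock: 7.68
position: [0.5624, 0.0182, 0.1475]
tool_rot: [3.141, 0.0, 2.216]
force: [0.1, 0.7, -2.0]
grip_width: 0.0278
finger_force: 79.3
```

```bash
python3 -m crank '0 0 -.0008 .0015 0 0 0;0 0 0 .0015 0 0 0;0 0 0 .0015 0 0 0;0 0 0 .001 0 0 0;0 0 0 .001 0 0 0;0 0 0 .0005 0 0 0;0 0 0 .0005 0 0 0;0 0 0 0 0 0 0'
python3 -m crank '0 0 0 .0005 0 0 0;0 0 0 .0005 0 0 0;0 0 0 .0005 0 0 0;0 0 0 0 0 0 0;0 0 0 .0005 0 0 0;0 0 0 0 0 0 0;0 0 0 0 0 0 0;0 0 0 0 0 0 0'
```

```text
clock: 8.35
position: [0.5616, 0.0178, 0.1397]
tool_rot: [-3.141, -0.0, 2.216]
force: [-0.0, 0.6, -3.1]
grip_width: 0.0276
finger_force: 79.3
clock: 9.02
position: [0.5617, 0.0178, 0.1378]
tool_rot: [-3.142, -0.0, 2.216]
force: [0.3, -0.1, -2.5]
grip_width: 0.0278
finger_force: 79.3
```

```bash
python3 -m crank '0 0 0 .0005 0 0 0;0 0 0 .0005 0 0 0;0 0 0 .0005 0 0 0;0 0 0 .0005 0 0 0;0 0 0 0 0 0 0;0 0 0 0 0 0 0;0 0 0 0 0 0 0;0 0 0 0 0 0 0'
```

```text
clock: 9.68
position: [0.5617, 0.0179, 0.1358]
tool_rot: [3.142, -0.0, 2.216]
force: [-0.0, 1.3, -2.5]
grip_width: 0.0278
finger_force: 79.3
```

The tip is in the socket: about 4 mm below the foot's top and no reaction force. I'll keep pressing gently.

```bash
python3 -m crank '0 0 0 .0005 0 0 0;0 0 0 .0005 0 0 0;0 0 0 .0005 0 0 0;0 0 0 .0005 0 0 0;0 0 0 .0005 0 0 0;0 0 0 .0005 0 0 0;0 0 0 0 0 0 0;0 0 0 0 0 0 0'
```

```text
clock: 10.35
position: [0.5617, 0.0178, 0.1328]
tool_rot: [-3.141, 0.0, 2.216]
force: [-1.2, -1.7, -2.1]
grip_width: 0.0273
finger_force: 79.3
```

```bash
python3 -m crank '0 0 0 .0005 0 0 0;0 0 0 .0005 0 0 0;0 0 0 .0005 0 0 0;0 0 0 .0005 0 0 0;0 0 0 .0005 0 0 0;0 0 0 .0005 0 0 0;0 0 0 0 0 0 0;0 0 0 0 0 0 0'
```

```text
clock: 11.02
position: [0.5616, 0.0179, 0.1297]
tool_rot: [-3.141, -0.0, 2.216]
force: [-0.6, -2.7, -0.9]
grip_width: 0.0277
finger_force: 79.3
```

```bash
python3 -m crank '0 0 0 .0005 0 0 0;0 0 0 .0005 0 0 0;0 0 0 .0005 0 0 0;0 0 0 .0005 0 0 0;0 0 0 .0005 0 0 0;0 0 0 0 0 0 0;0 0 0 0 0 0 0;0 0 0 0 0 0 0'
```

```text
clock: 11.68
position: [0.5616, 0.0178, 0.1273]
tool_rot: [-3.142, -0.0, 2.216]
force: [0.4, -1.3, -1.6]
grip_width: 0.0276
finger_force: 79.3
```

```bash
python3 -m crank '0 0 0 .0005 0 0 0;0 0 0 .0005 0 0 0;0 0 0 .0005 0 0 0;0 0 0 0 0 0 0;0 0 0 .0005 0 0 0;0 0 0 0 0 0 0;0 0 0 0 0 0 0;0 0 0 0 0 0 0'
```

```text
clock: 12.35
position: [0.5619, 0.0179, 0.1258]
tool_rot: [3.141, 0.0, 2.216]
force: [-2.2, -1.0, 9.6]
grip_width: 0.0278
finger_force: 80.7
```

```bash
python3 -m crank '0 0 0 .0004 0 0 0;0 0 0 0 0 0 0;0 0 0 .0004 0 0 0;0 0 0 0 0 0 0;0 0 0 0 0 0 0;0 0 0 0 0 0 0;0 0 0 0 0 0 0;0 0 0 0 0 0 0'
python3 - <<'E'
from h import *
from workcell import grab_frame
f=grab_frame('scene');W=cloud(f);z=W[...,2]
hsv=cv2.cvtColor(f['pixels'],cv2.COLOR_RGB2HSV);H,S,V=[hsv[...,i] for i in range(3)]
org=((H<16)|(H>174))&(S>110)&(V>50);d=np.hypot(W[...,0]-.561,W[...,1]-.015)
for nm,m in(('flange',org&(z>.094)&(z<.112)&(d<.04)),('tray',org&(z>.02)&(z<.05)&(d<.13))):
    print(nm,m.sum(),circ(W[m][:,:2]),np.median(W[m],0).round(4))
cv2.imwrite('pics/scene3.png',cv2.resize(f['pixels'][140:260,190:310,::-1],(600,600)))
E
```

```text
clock: 13.02
position: [0.5623, 0.0179, 0.1257]
tool_rot: [3.14, 0.001, 2.216]
force: [-5.0, -1.2, 21.8]
grip_width: 0.0277
finger_force: 81.9
flange 223 (array([563.2,  19. ]), 34.3) [0.5755 0.0246 0.1012]
tray 921 (array([562.1,  17.6]), 110.0) [0.5887 0.0346 0.0276]
```

View pics/scene3.png

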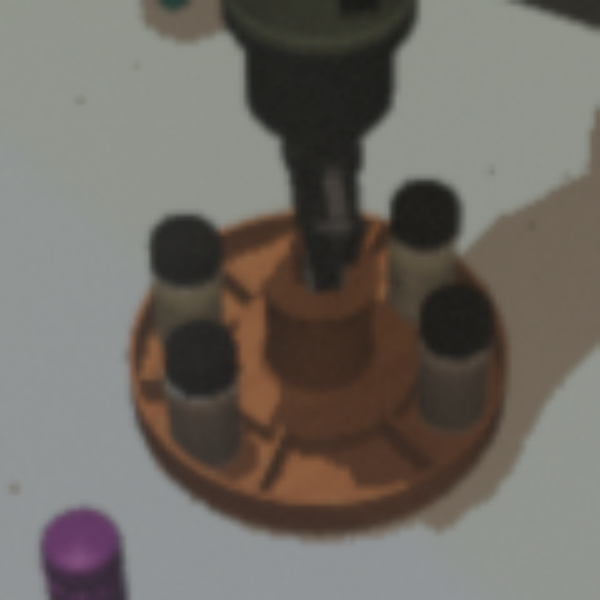

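The cap sits flush on the hub at (320,290), with the flange top measured at z = 101 mm. The tray has centred on the axle and all four jars stand. Next I ease off the push, open partway and rise.

```bash
python3 -m crank '0 0 0 -.0005 0 0 0;0 0 0 -.0003 0 0 0;0 0 0 0 0 0 0;0.05 0 0 0 0 0 0;0.05 0 0 0 0 0 0;0.05 0 0 0 0 0 0;0.05 0 0 0 0 0 0;0.05 0 0 0 0 0 0' 20
python3 -m crank '0.05 0 0 -.003 0 0 0;0.05 0 0 -.01 0 0 0;0.05 0 0 -.02 0 0 0;0.05 0 0 -.025 0 0 0;0.05 0 0 -.025 0 0 0;0.05 0 0 -.025 0 0 0;0.05 0 0 0 0 0 0;0.05 0 0 0 0 0 0'
python3 w.py w4 .562 .018
python3 - <<'E'
from h import *
from workcell import grab_frame
f=grab_frame('scene');W=cloud(f);z=W[...,2]
hsv=cv2.cvtColor(f['pixels'],cv2.COLOR_RGB2HSV);H,S,V=[hsv[...,i] for i in range(3)]
org=((H<16)|(H>174))&(S>110)&(V>50);d=np.hypot(W[...,0]-.561,W[...,1]-.015)
m=org&(z>.094)&(z<.112)&(d<.04);P=W[m]
A=np.c_[P[:,:2]-P[:,:2].mean(0),np.ones(len(P))];print('flange plane',np.linalg.lstsq(A,P[:,2],rcond=None)[0].round(4),m.sum())
cv2.imwrite('pics/scene4.png',cv2.resize(f['pixels'][140:260,190:310,::-1],(600,600)))
E
```

```text
clock: 13.73
position: [0.5616, 0.0179, 0.1252]
tool_rot: [-3.141, -0.0, 2.216]
force: [-0.4, -0.3, 0.5]
grip_width: 0.05
finger_force: 0.0
clock: 14.4
position: [0.5622, 0.0179, 0.2351]
tool_rot: [3.139, 0.001, 2.216]
force: [-0.8, -0.5, -0.2]
grip_width: 0.0501
finger_force: 0.0
[0.5622 0.0179 0.2351] [3.1389e+00 1.3000e-03 2.2161e+00] [-0.8 -0.5 -0.2]
flange/rim 2445 (array([560.9,  31.2]), 46.6) [0.5547 0.0257 0.1011] uv 220 293 129 220
knob 1062 (array([561. ,  17.2]), 15.0) [0.5592 0.0197 0.1315] uv 237 271 178 215
flange plane [-0.0096 -0.0084  0.1014] 264
```

View pics/w4.png

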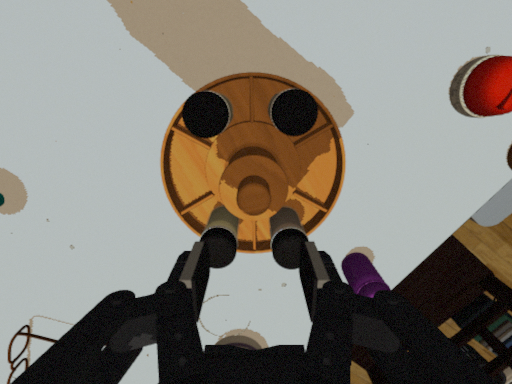

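View pics/scene4.png

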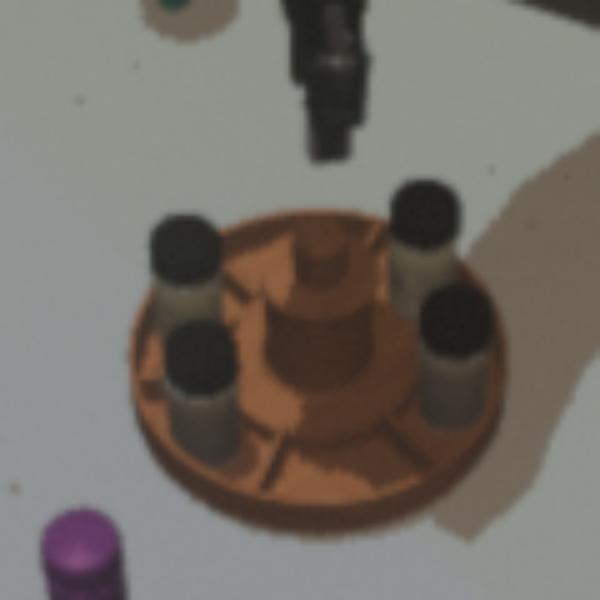

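Both views show the cap flat on the hub, with the knob at (253,195) in the wrist view and its top at z = 131.5 mm against 132 mm expected. All four jars are upright in their bays and the gripper is clear.

```bash
python3 -c "from workcell import bot; print(bot.job_done())"
```

```text
the job is handed in; nothing more can be done
None
```

The axle is in its socket with the cap flush on the hub, pressed with about 24 N at most, all four jars are standing, and the job was handed in at about 14.5 s; I found the socket in the top camera's depth image, so the tip went straight in without feeling around.

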